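Lock the blade chuck, then hold its index plunger out

ROBOT

A 6-joint arm with a two-finger parallel gripper is mounted at the origin on the work surface. World frame = base frame: x ahead of the robot, y to its left, z up, the work surface at z = 0. Lengths are in mm, angles in rad, forces in N, time in s.
With the tool pointing down it reaches from about 350 to 975 mm from the base axis. Payload 7.1 kg.
Tool frame: the origin (TCP) lies midway between the tips of the shut fingers; the grasp point (between the pads) lies ctrl.grip_point_offset behind it (ctrl.grip_point_offset is the distance from the TCP to the grasp point, in mm); z points along the fingers, y is the line along which they close (so a half turn about z gives the same grasp; the last joint's range is limited). The gripper opens to 88 mm and grips with 3 to 60 N. Pads are 20 mm wide; open, the fingers measure 115 mm over their backs; the gripper's body (75 mm by 178 mm) begins 61 mm behind the grasp point.
Start: joints at [-1.336, 0.423, 1.63, -0, 1.089, -0.019], TCP at [156.946, -604.957, 222.675] pointing down, gripper open.
Joint ranges: [-3, 3], [-0.9, 2.11], [0.09, 2.58], [-1.31, 4.45], [0.11, 2.69], [-2.54, 2.54]. Speed limits (rad/s): [2.39, 2.39, 3.01, 3.14, 3.14, 3.14].

INTERFACE

Orientations are given as a rotation vector (axis times angle).
In Python, from workcell import ctrl, get_image, close_job, finder gives the robot as it stands.
- The arm moves only by the tool servo_tool, never from a script. Its argument "deltas" is a list of rows, each a list of 2 entries, a list of its own where there are three numbers: the shift along the tool's x, y, z in mm, then the turn, a rotation vector about the tool's x, y, z in rad. A call has 1 to 5 rows; each row is the pose to reach, as a shift and turn from the pose commanded when the call began, along the tool's axes at that moment; what a row does not reach only later rows make up. A row lasts 1/12 s, in which the tool goes at most 41.7 mm and 7.16 degrees, less where a joint would pass 70% of its speed; a pose out of reach is approached as far as the arm can. A call with a gripper value outside its range is refused whole. "grip" is the closure, from -1 (fully open) to 1 (shut), so that 0 is half open, set as the call begins (left out, the last holds). The fingers move at their own pace and stop on an object; the grip force is fixed at half the most. Time passes only in rows, so rows that repeat a pose let the fingers close. It gives the time, the measured TCP pose, the force, the opening and the grip force at its end, in the units of the state.
- ctrl.get_obs(): the state, without advancing time (a new reading comes with each control period).
- get_image(name): name is "scene" or "side" or "wrist"; returns a dict with "frame" (480x640x3 uint8, blue, green, red), "depth" (480x640 float32, mm along the optical axis (not along the pixel's ray), 0 where there is no reading), "K" (3x3 intrinsics, pixels), "pose" (4x4, takes a point from camera to world coordinates). Camera axes: x right, y down, z forward; pixel columns grow to the right and rows downward; lengths in mm; the calibration is good to about 2 mm. A picture is of the moment at which its call begins.
- close_job(): hands the job in; it is judged then, once.
Trained networks look in a picture, given as the dict that the camera call returned (one of the last four; its "shot" number tells which), for a name from the list of things; names that differ only in an ending like _2 or _b are one class to them, and where a whole thing is asked for, a point or a joint stands for the part that bears it (a point fixed in the world has none). Each returns a list of dicts, best first, with "score" (0 to 1); they miss things now and then, are a little off and sometimes report something else, mostly with a low value. They report only what shows in the picture. A call takes as long as a camera call.
- finder.search_frame(query, picture): "rect" ([centre column, centre row, width, height] as shares, 0 to 1, of the picture: columns of its width, rows of its height, round what is visible of it).
- finder.silhouettes(query, picture): "mask" (480x640 bool, what is visible of it) and "rect" ([centre column, centre row, width, height] as shares, 0 to 1, of the picture: columns of its width, rows of its height, round what is visible of it).
The state is a dict: "t": time; "qpos": joint angles; "qvel": joint speeds; "joint_torque": joint torques, N m; "ee_pos": TCP position; "orientation": TCP orientation; "ft_force": force on the tool from outside, world axes, zero at the start; "moment": the same for the moment, N m; "width": finger opening in mm; "grasp_force": force on a finger pad.
Only numpy, scipy, OpenCV 4.12 (cv2) and the standard library are available. Lean on these libraries where they do the work, as an engineer would, in place of code of your own. Each camera call takes 0.05 s, during which the arm holds its last target. There are 200 camera calls.

TASK

At the laser marking station, turn the black lock collar clockwise by one of its two upright lugs all the way to its stop, so that the orange lug stands at the red mark and the round blade is clamped. Only then pull the red knob of the sprung index plunger straight up as far as it goes, so that its pin is clear of the hole in the index ring, and finish while still gripping it there, since it snaps back if let go. Leave all the loose things around standing where they are.

Things in the scene. Friction and masses are not known exactly. Their poses are not given: they have to be found in the camera images.
- chuck: Fixed chuck in the middle of a 15 mm thick tooling plate. Origin on its vertical axis, at the plate's top; z up. It carries a round steel blade of 184 mm diameter (top 33 mm above the origin) and a grey boss of 58 mm diameter (top at 49 mm) with a white mark (collar open) and a red mark (locked) at +0.6 and -0.6 rad about z from the chuck's x axis. Its yaw varies.
- collar (a joint): Angle in rad of the captive black lock collar (ring of 108 mm diameter on the blade, top 47 mm above the chuck's origin) about the chuck's axis. 0 = open (orange lug at the white mark); it grows clockwise as seen from above up to a hard stop at 1.2 = locked (orange lug at the red mark). It starts part-way, at 0 to 0.3, turns against light friction (3 N at a lug) and stays where it is left.
- lug_orange (a point): Point in the orange lug of the collar, on its centre line, 15 mm below its top, 68 mm above the chuck's origin and 42 mm from the chuck's axis. The lug is an upright block, 12 mm thick along the turning direction, 20 mm long radially, standing 36 mm above the collar ring.
- lug_blue (a point): The same point in the blue lug, a like block on the opposite side of the collar.
- knob (a point): Red round plunger knob, an upright cylinder of 28 mm diameter and 28 mm high with a white dot on top; this point is its centre, 98 mm above the table when the plunger is home; z up. It tops a steel pin whose tip sits 8 mm deep in a hole of the index ring, 110 mm from the chuck's axis. Nothing stands beside the knob itself; where round the chuck it stands varies.
- index: Fixed grey index ring round the chuck, 244 mm diameter, 20 mm high, with 24 black holes; origin on the chuck's axis at the plate's top. On its +x side stands the blue plunger bracket, 36 mm wide, 49 mm high, to 155 mm from the axis; its 30 mm wide arm reaches in over the ring and carries a sleeve of 19 mm diameter (top 66 mm above the origin) under the knob.
- plunger (a joint): Lift of the plunger in m: 0 = home, pin in its hole; 0.018 = fully back, at its upper stop. It moves straight up; its spring pulls it home with about 5 N at 0 and 12 N at 0.018.
- mouse: Bystander: grey computer mouse on a mat 3 mm thick, 105 x 60 x 34 mm, origin under its centre.
- step_block: Bystander: dark steel step block on the far left corner of the tooling plate, 30 x 26 x 36 mm, origin under its centre.
- locator: Bystander: brass locating stud on the near right corner of the tooling plate, 30 mm diameter, 34 mm high, origin under its centre.
- cleaner: Bystander: white cleaner bottle, 60 mm diameter, 160 mm high, origin under its centre.
- cup: Bystander: grey plastic cup, 72 mm diameter, 85 mm high, origin under its centre.
- jar: Bystander: amber jar, 64 mm diameter, 75 mm high, origin under its centre.
- screwdriver: Bystander: screwdriver lying on the table, origin under its middle.

How it is judged:
By the outcome, as a careful person would: the job done as asked, in the order asked, and still so for the second after the job is handed in, while the arm keeps its last pose, push and grip.
It also fails if it takes over 51 s, if anything falls off the work surface, if the arm or the gripper's body presses on something with over 40 N, if the wrist force passes 120 N, or if a joint passes its speed limit or range.

## Working session

There is one attempt and no reset: what is moved stays moved. The work goes in short steps, Python scripts to look and compute and a tool call to move; the robot and the scene stay as the last step left them, time stands still between calls to the robot, and variables do not carry over. Pictures are saved under pics/ and viewed, at most 10 in all, crops included, and the job is handed in when it is done.

Besides the shell and the picture viewer there is one more tool, called after "Call:" as name(argument=value, ...) on one line, values as JSON. servo_tool: Moves the arm, as the interface text tells. Its arguments: {"type":"object","properties":{"deltas":{"type":"array","items":{"type":"array"}},"grip":{"type":"number"}},"required":["deltas"]}

```bash
mkdir -p pics; ls
cat > h.py <<'E'
import numpy as np, cv2
from workcell import ctrl, get_image, close_job, finder
def pts(im, mask):
    v,u=np.nonzero(mask & (im["depth"]>0)); d=im["depth"][v,u]; K=im["K"]
    p=np.stack([(u-K[0,2])*d/K[0,0],(v-K[1,2])*d/K[1,1],d],1)
    T=im["pose"]; return p@T[:3,:3].T+T[:3,3]
def find(name, im):
    r=finder.silhouettes(name,im)
    if not r: return None
    m=r[0]["mask"]; p=pts(im,m); v,u=np.nonzero(m)
    return r[0]["score"],(u.mean().round(),v.mean().round()),p
E
cat > a.py <<'E'
from h import *
ims={n:get_image(n) for n in ["scene","side"]}
cv2.imwrite("pics/a.png",np.hstack([cv2.resize(ims[n]["frame"],(400,300)) for n in ims]))
cv2.imwrite("pics/scene.png",ims["scene"]["frame"])
o=ctrl.get_obs(); print(o["ee_pos"],o["orientation"],o["width"],ctrl.grip_point_offset,o["t"])
for n in ims:
    print(n,ims[n]["pose"][:3,3].round())
    for k in ["chuck","lug_orange","lug_blue","knob","index","mouse","step_block","locator","cleaner","cup","jar","screwdriver"]:
        r=find(k,ims[n])
        if r: 
            p=r[2]; 
            if len(p): print(k,round(r[0],2),r[1],len(p),"med",np.median(p,0).round(),"lo",np.percentile(p,2,0).round(),"hi",np.percentile(p,98,0).round())
E
python3 a.py
```

```text
pics
[ 156.84224323 -604.47318164  222.00896991] [-3.11498300e+00 -3.97452876e-01  2.21831570e-04] 87.90529294797045 18.700000000000003 0.1
scene [1063.  662. 1001.]
chuck 0.97 (np.float64(324.0), np.float64(247.0)) 2583 med [546. -10.  50.] lo [ 455. -106.   36.] hi [622.  61.  94.]
lug_blue 0.61 (np.float64(324.0), np.float64(244.0)) 845 med [542. -17.  62.] lo [487. -76.  49.] hi [591.  29.  99.]
knob 0.57 (np.float64(295.0), np.float64(214.0)) 104 med [ 558. -126.  110.] lo [ 543. -141.   90.] hi [ 570. -116.  116.]
index 0.81 (np.float64(320.0), np.float64(256.0)) 2351 med [572.  13.  35.] lo [ 426. -161.   19.] hi [657.  96. 108.]
mouse 0.63 (np.float64(483.0), np.float64(395.0)) 1258 med [533. 528.  34.] lo [475. 491.  16.] hi [575. 562.  41.]
step_block 0.43 (np.float64(330.0), np.float64(315.0)) 157 med [668. 162.  38.] lo [643. 143.  16.] hi [677. 172.  55.]
locator 0.43 (np.float64(322.0), np.float64(201.0)) 68 med [ 416. -192.   28.] lo [ 398. -203.   14.] hi [ 424. -184.   50.]
cleaner 0.81 (np.float64(275.0), np.float64(147.0)) 662 med [ 406. -458.   78.] lo [ 279. -675
[... 1076 characters left out ...]
(182.0)) 330 med [521. 503.  26.] lo [469. 482.   7.] hi [568. 544.  41.]
locator 0.6 (np.float64(271.0), np.float64(301.0)) 143 med [ 411. -209.   29.] lo [ 398. -218.   16.] hi [ 424. -196.   50.]
cleaner 0.83 (np.float64(259.0), np.float64(375.0)) 2085 med [ 398. -499.   88.] lo [ 369. -510.    7.] hi [ 424. -472.  161.]
cup 0.6 (np.float64(329.0), np.float64(357.0)) 1632 med [ 531. -439.   58.] lo [ 500. -456.    3.] hi [ 563. -388.   86.]
jar 0.82 (np.float64(400.0), np.float64(380.0)) 1441 med [ 658. -494.   54.] lo [ 633. -507.    5.] hi [ 689. -453.   77.]
screwdriver 0.9 (np.float64(231.0), np.float64(448.0)) 1162 med [ 345. -596.   21.] lo [ 289. -606.    8.] hi [ 473. -581.   28.]
```

```bash
cat > b.py <<'E'
from h import *
a=get_image("scene"); b=get_image("side")
A=a["frame"][190:320,250:400]; B=b["frame"][200:330,245:395]
cv2.imwrite("pics/crop.png",np.hstack([cv2.resize(x,(400,347),interpolation=cv2.INTER_CUBIC) for x in (A,B)]))
for n,im in (("scene",a),("side",b)):
    hsv=cv2.cvtColor(im["frame"],cv2.COLOR_BGR2HSV); H,S,V=cv2.split(hsv)
    box=np.zeros(H.shape,bool); box[190:330,245:400]=1
    d=im["depth"]
    X=np.zeros(H.shape+(3,)); ok=d>0; X[ok]=pts(im,ok)
    top=box&ok&(X[...,2]>90)&(X[...,2]<104)&(np.hypot(X[...,0]-538,X[...,1]+22)<70)
    nl,lab=cv2.connectedComponents(top.astype(np.uint8))
    for i in range(1,nl):
        m=lab==i
        if m.sum()>8: print(n,"top",m.sum(),X[m].mean(0).round(1),"hsv",np.median(hsv[m],0), "px",np.argwhere(m).mean(0).round()[::-1])
    ring=box&ok&(X[...,2]>60)&(X[...,2]<66)&(np.hypot(X[...,0]-538,X[...,1]+22)<75)
    p=X[ring][:,:2]
    if len(p)>20: # boss top at plate15+49=64, collar 62
        print(n,"ring mid",((p.min(0)+p.max(0))/2).round(1),p.min(0),p.max(0))
    k=box&ok&(X[...,2]>109)&(X[...,2]<116); print(n,"knob top",k.sum(),X[k].mean(0).round(1))
E
python3 b.py
```

```text
scene top 33 [503.4 -42.2  96.4] hsv [110. 179. 118.] px [329. 225.]
scene top 38 [5.759e+02 1.000e-01 9.660e+01] hsv [ 13.  228.5 156.5] px [318. 246.]
scene ring mid [537.8 -23. ] [482.45084974 -78.39972981] [593.23944311  32.49838733]
scene knob top 70 [616.3 -83.2 112.6]
side top 39 [574.2  -7.7  95.5] hsv [ 11. 200. 111.] px [333. 235.]
side top 41 [501.8 -50.1  96.3] hsv [110. 205.  77.] px [307. 243.]
side ring mid [537.8 -26.3] [483.80921023 -81.200711  ] [591.81087159  28.61443688]
side knob top 66 [ 555.  -137.9  112.5]
```

View pics/crop.png

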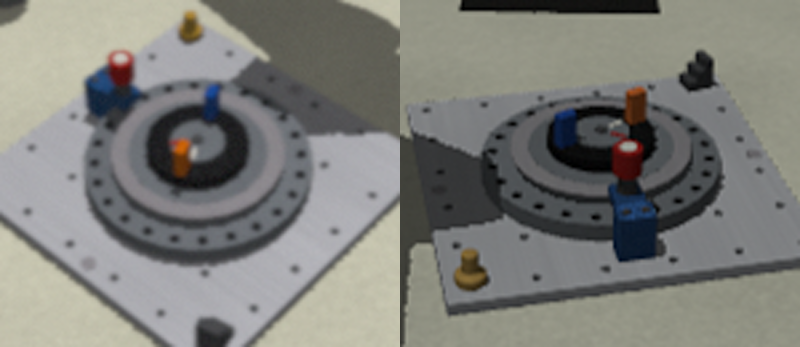

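View pics/scene.png

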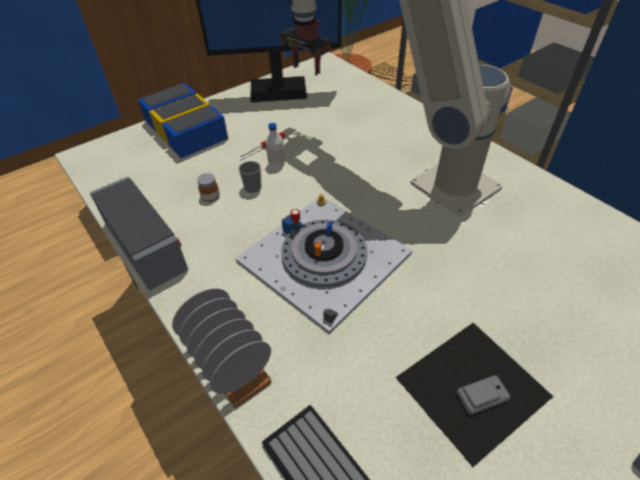

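The crop shows the orange lug at crop pixel (180,158) in the scene half, next to the white mark. The blue lug is opposite it at (212,103), and the red knob is at (120,68) on its bracket. In world coordinates the chuck axis is about (538,-24), the orange lug about (575,-4), and the knob about (557,-133). I'll move above the chuck at the current height, which clears everything.

Call:
servo_tool(deltas=[[[28, -24, 0], [0, 0, 0]], [[55, -47, 0], [0, 0, 0]], [[83, -71, 0], [0, 0, 0]], [[111, -95, 0], [0, 0, 0]], [[139, -118, 0], [0, 0, 0]]], grip=0)

```text
t: 1.82
ee_pos: [262.4, -454.3, 222.7]
orientation: [3.116, 0.397, 0.0]
ft_force: [0.4, 0.5, 0.3]
width: 57.8
grasp_force: 0.0
```

Call:
servo_tool(deltas=[[[28, -24, 0], [0, 0, 0]], [[55, -47, 0], [0, 0, 0]], [[83, -71, 0], [0, 0, 0]], [[111, -95, 0], [0, 0, 0]], [[139, -118, 0], [0, 0, 0]]])

```text
t: 2.23
ee_pos: [367.5, -305.1, 222.9]
orientation: [3.116, 0.397, 0.0]
ft_force: [0.5, 0.1, 0.8]
width: 44.4
grasp_force: 0.0
```

Call:
servo_tool(deltas=[[[28, -24, 0], [0, 0, 0]], [[55, -47, 0], [0, 0, 0]], [[83, -71, 0], [0, 0, 0]], [[111, -95, 0], [0, 0, 0]], [[139, -118, 0], [0, 0, 0]]])

```text
t: 2.65
ee_pos: [472.5, -155.9, 223.0]
orientation: [3.116, 0.398, 0.001]
ft_force: [0.1, -0.5, -0.7]
width: 43.9
grasp_force: 0.0
```

Call:
servo_tool(deltas=[[[28, -24, 0], [0, 0, 0]], [[55, -47, 0], [0, 0, 0]], [[83, -71, 0], [0, 0, 0]], [[83, -71, 0], [0, 0, -0.12]], [[83, -71, 0], [0, 0, -0.24]]])

```text
t: 3.07
ee_pos: [535.4, -66.1, 222.7]
orientation: [3.043, 0.781, 0.001]
ft_force: [-0.3, -0.2, 0.2]
width: 43.8
grasp_force: 0.0
```

```bash
cat > c.py <<'E'
from h import *
im=get_image("wrist"); cv2.imwrite("pics/w1.png",im["frame"]); print(im["pose"].round(2))
d=im["depth"]; ok=d>0; X=np.zeros(d.shape+(3,)); X[ok]=pts(im,ok)
hsv=cv2.cvtColor(im["frame"],cv2.COLOR_BGR2HSV); H,S,V=cv2.split(hsv)
Z=X[...,2]; R=np.hypot(X[...,0]-538,X[...,1]+24)
for lo,hi,r0,r1 in ((91,103,0,80),(108,118,80,140)):
    m0=(ok&(Z>lo)&(Z<hi)&(R>r0)&(R<r1)).astype(np.uint8); nl,lab,st,_=cv2.connectedComponentsWithStats(m0)
    for i in range(1,nl):
        if st[i,4]>40:
            p=X[lab==i]; rect=cv2.minAreaRect(p[:,:2].astype(np.float32)); print(st[i],p.mean(0).round(1),rect,np.median(hsv[lab==i],0))
# boss circle marks and ring circle
m=ok&(abs(Z-62)<2.5)&(R<70)&(V<60); p=X[m][:,:2]
if len(p)>50: print("collar enclosing",cv2.minEnclosingCircle(p.astype(np.float32)),len(p))
for nm,mm in (("red",((H<8)|(H>172))&(S>130)),("white",(S<40)&(V>190))):
    m=mm&ok&(R<35); 
    if m.sum(): p=X[m]; print(nm,m.sum(),p.mean(0).round(1),np.argwhere(m).mean(0).round()[::-1])
E
python3 c.py
```

```text
[[ 4.8000e-01 -8.5000e-01 -2.3000e-01  5.9671e+02]
 [-8.8000e-01 -4.7000e-01 -1.3000e-01 -2.9810e+01]
 [ 0.0000e+00  2.6000e-01 -9.6000e-01  3.8470e+02]
 [ 0.0000e+00  0.0000e+00  0.0000e+00  1.0000e+00]]
[257 123  20  32 565] [572.9  -3.8  97.7] ((572.483642578125, -3.577347755432129), (19.913103103637695, 12.224392890930176), 30.504634857177734) [ 13. 233. 126.]
[265 244  18  29 483] [501.2 -46.   97.4] ((500.34979248046875, -45.95112228393555), (19.919208526611328, 12.221936225891113), 30.187469482421875) [109. 208. 199.]
[ 401  238   41   40 1261] [ 554.2 -132.4  112. ] ((553.7335205078125, -133.03164672851562), (26.938844680786133, 27.394376754760742), 46.37681579589844) [  1. 217. 215.]
collar enclosing ((536.3643188476562, -24.557416915893555), 54.8267707824707) 9428
red 2894 [529.2 -37.7 262.5] [232. 350.]
```

View pics/w1.png

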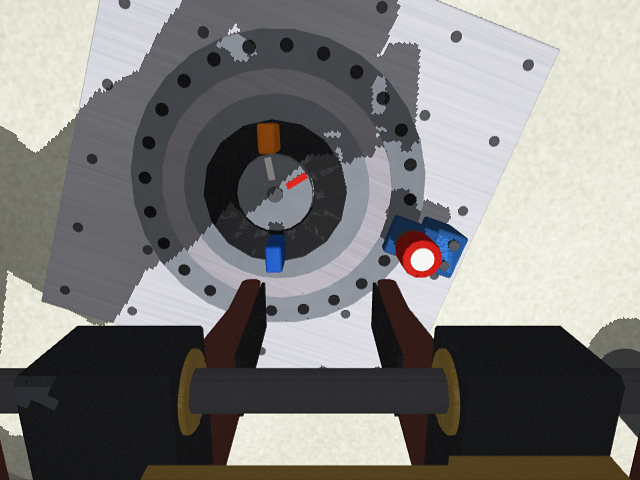

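The orange lug at pixel (268,138) is at (572.5,-3.6), the axis is at (536.4,-24.8), and the lug yaw is 0.53. The red mark is at pixel (297,181). The knob's white dot is at (422,260), which is about (553.7,-133). Next I descend over the orange lug.

Call:
servo_tool(deltas=[[[22, -13, 0], [0, 0, -0.01]], [[44, -26, 0], [0, 0, -0.02]], [[62.5, -37, 0], [0, 0, -0.03]], [[62.5, -37, 35], [0, 0, -0.03]], [[62.5, -37, 70], [0, 0, -0.03]]])

```text
t: 3.53
ee_pos: [574.3, -5.0, 154.0]
orientation: [3.033, 0.811, 0.01]
ft_force: [0.9, -0.1, -0.9]
width: 44.2
grasp_force: 0.0
```

Call:
servo_tool(deltas=[[[0, 0, 25], [0, 0, 0]], [[0, 0, 48], [0, 0, 0]], [[0, 0, 66], [0, 0, 0]], [[0, 0, 78], [0, 0, 0]], [[0, 0, 82], [0, 0, 0]]])

```text
t: 3.95
ee_pos: [570.6, -6.1, 68.9]
orientation: [-3.035, -0.81, 0.004]
ft_force: [-0.1, 0.0, -0.2]
width: 43.7
grasp_force: 0.0
```

Call:
servo_tool(deltas=[[[0, 0, 0], [0, 0, 0]], [[0, 0, 0], [0, 0, 0]], [[0, 0, 0], [0, 0, 0]], [[0, 0, 0], [0, 0, 0]], [[0, 0, 0], [0, 0, 0]]], grip=1)

```text
t: 4.37
ee_pos: [572.4, -5.8, 71.7]
orientation: [3.034, 0.813, 0.003]
ft_force: [-0.5, 0.8, 0.8]
width: 14.5
grasp_force: 0.0
```

Call:
servo_tool(deltas=[[[0, 0, 0], [0, 0, 0]], [[0, 0, 0], [0, 0, 0]], [[0, 0, 0], [0, 0, 0]]])

```text
t: 4.62
ee_pos: [572.5, -6.1, 71.6]
orientation: [3.033, 0.814, 0.002]
ft_force: [-0.2, -2.5, 6.2]
width: 11.8
grasp_force: 30.0
```

Call:
servo_tool(deltas=[[[-0.1, 2.5, 0], [0, 0, 0.06]], [[-0.3, 4.9, 0], [0, 0, 0.12]], [[-0.7, 7.3, 0], [0, 0, 0.18]], [[-1.2, 9.75, 0], [0, 0, 0.24]], [[-1.8, 12.1, 0], [0, 0, 0.3]]])

```text
t: 5.03
ee_pos: [577.0, -17.4, 71.6]
orientation: [3.122, 0.346, 0.002]
ft_force: [0.1, -0.5, 6.3]
width: 11.8
grasp_force: 30.0
```

Call:
servo_tool(deltas=[[[-0.1, 2.5, 0], [0, 0, 0.06]], [[-0.3, 4.9, 0], [0, 0, 0.12]], [[-0.7, 7.3, 0], [0, 0, 0.18]], [[-1.2, 9.75, 0], [0, 0, 0.24]], [[-1.8, 12.1, 0], [0, 0, 0.3]]])

```text
t: 5.45
ee_pos: [577.9, -29.4, 71.6]
orientation: [-3.139, 0.124, -0.003]
ft_force: [-0.7, 0.9, 6.7]
width: 12.1
grasp_force: 30.0
```

```bash
cat > d.py <<'E'
from h import *
im=get_image("wrist"); cv2.imwrite("pics/w2.png",im["frame"])
o=ctrl.get_obs(); print(o["ee_pos"].round(1) if hasattr(o["ee_pos"],'round') else o["ee_pos"],o["ft_force"],o["moment"],2*np.arctan2(o["orientation"][1],o["orientation"][0]))
hsv=cv2.cvtColor(im["frame"],cv2.COLOR_BGR2HSV); H,S,V=cv2.split(hsv)
# intersect pixels of red with z=64 plane
K=im["K"];T=im["pose"]
m=((H<8)|(H>172))&(S>150)&(V>90)
v,u=np.nonzero(m); r=np.stack([(u-K[0,2])/K[0,0],(v-K[1,2])/K[1,1],np.ones(len(u))],1)@T[:3,:3].T
P=T[:3,3]+r*((64-T[2,3])/r[:,2])[:,None]; R=np.hypot(P[:,0]-536.4,P[:,1]+24.8); k=R<30
if k.any(): print("red",k.sum(),P[k].mean(0).round(1),np.arctan2(P[k,1].mean()+24.8,P[k,0].mean()-536.4))
E
python3 d.py
```

```text
[577.9 -29.7  71.6] [-0.26689139 -1.37835034  6.54920962] [-0.30177194  0.14127702 -0.11864397] 6.1998544346946725
red 76 [547.4 -31.   64. ] -0.5135631336468162
```

View pics/w2.png

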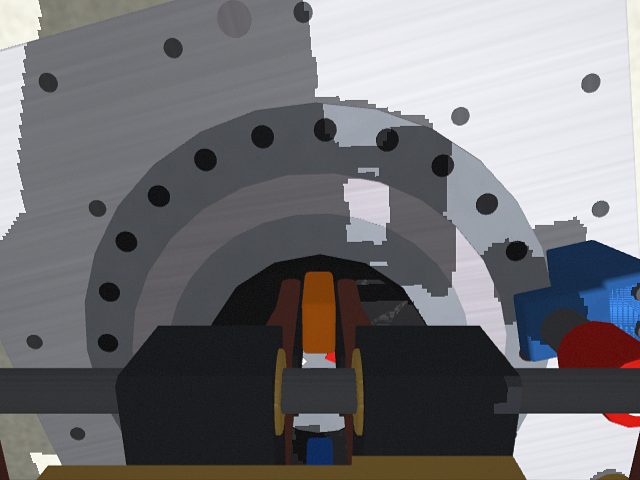

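The lug is held between the fingers at pixel (318,310). The red mark at (332,357) is still about 0.45 rad clockwise, so I keep turning.

Call:
servo_tool(deltas=[[[-0.1, 2.5, 0], [0, 0, 0.06]], [[-0.3, 4.9, 0], [0, 0, 0.12]], [[-0.7, 7.3, 0], [0, 0, 0.18]], [[-1.2, 9.75, 0], [0, 0, 0.24]], [[-1.8, 12.1, 0], [0, 0, 0.3]]])

```text
t: 5.92
ee_pos: [575.2, -41.1, 71.6]
orientation: [-3.085, 0.592, -0.003]
ft_force: [0.2, 2.4, 5.6]
width: 11.7
grasp_force: 30.0
```

Call:
servo_tool(deltas=[[[0, 1, 0], [0, 0, 0.025]], [[-0.1, 2.1, 0], [0, 0, 0.05]], [[-0.1, 3.1, 0], [0, 0, 0.075]], [[-0.2, 4.1, 0], [0, 0, 0.1]], [[-0.2, 4.1, 0], [0, 0, 0.1]]])

```text
t: 6.33
ee_pos: [573.5, -44.9, 71.6]
orientation: [-3.052, 0.743, -0.003]
ft_force: [-0.1, 0.3, 6.6]
width: 12.1
grasp_force: 30.0
```

Call:
servo_tool(deltas=[[[0, 1, 0], [0, 0, 0.025]], [[-0.1, 2.1, 0], [0, 0, 0.05]], [[-0.1, 3.1, 0], [0, 0, 0.075]], [[-0.2, 4.1, 0], [0, 0, 0.1]], [[-0.2, 4.1, 0], [0, 0, 0.1]]])

```text
t: 6.75
ee_pos: [572.6, -46.6, 71.6]
orientation: [-3.009, 0.893, -0.005]
ft_force: [4.6, 11.8, 2.8]
width: 12.5
grasp_force: 30.5
```

Call:
servo_tool(deltas=[[[0, 1, 0], [0, 0, 0]], [[0, 2.5, 0], [0, 0, 0]], [[0, 2.5, 0], [0, 0, 0]]])

```text
t: 7.0
ee_pos: [572.5, -46.7, 71.6]
orientation: [-3.006, 0.891, -0.007]
ft_force: [9.5, 24.1, -0.7]
width: 12.2
grasp_force: 30.4
```

```bash
sed -i 's/w2.png/w3.png/' d.py; python3 d.py
```

```text
[572.4 -46.7  71.6] [ 8.74069192 24.62055562 -1.1879729 ] [ 3.88189491 -1.36980328  0.5894843 ] 5.706751916359557
red 64 [546.8 -30.8  64. ] -0.5196541336116584
```

The collar is at its hard stop: 25 N with no motion, and the lug is at -0.54 rad, where the red mark is. I ease the push off, open and lift.

Call:
servo_tool(deltas=[[[0, -2, 0], [0, 0, 0]], [[0, -4, 0], [0, 0, 0]], [[0, -4, 0], [0, 0, 0]]])

```text
t: 7.3
ee_pos: [572.5, -46.5, 71.6]
orientation: [-3.012, 0.89, -0.003]
ft_force: [-0.2, 4.1, 6.6]
width: 12.1
grasp_force: 30.3
```

Call:
servo_tool(deltas=[[[0, 0, 0], [0, 0, 0]], [[0, 0, 0], [0, 0, 0]], [[0, 0, 0], [0, 0, 0]], [[0, 0, 0], [0, 0, 0]], [[0, 0, 0], [0, 0, 0]]], grip=0)

```text
t: 7.72
ee_pos: [571.3, -47.5, 70.5]
orientation: [3.012, -0.893, -0.001]
ft_force: [0.5, 0.0, -0.2]
width: 41.7
grasp_force: 0.0
```

Call:
servo_tool(deltas=[[[0, 0, -15], [0, 0, 0]], [[0, 0, -40], [0, 0, 0]], [[0, 0, -70], [0, 0, 0]], [[0, 0, -95], [0, 0, 0]], [[0, 0, -110], [0, 0, 0]]])

```text
t: 8.13
ee_pos: [572.5, -47.6, 183.3]
orientation: [-3.011, 0.893, -0.005]
ft_force: [0.7, 0.1, 0.9]
width: 44.0
grasp_force: 0.0
```

Call:
servo_tool(deltas=[[[0, 0, 0], [0, 0, -0.11]], [[0, 0, -10], [0, 0, -0.22]], [[0, 0, -20], [0, 0, -0.33]], [[0, 0, -30], [0, 0, -0.44]], [[0, 0, -40], [0, 0, -0.55]]])

```text
t: 8.55
ee_pos: [571.2, -47.5, 221.0]
orientation: [-3.141, 0.033, 0.001]
ft_force: [0.9, 0.1, 0.1]
width: 43.4
grasp_force: 0.0
```

```bash
sed -i 's/w1.png/w4.png/' c.py; python3 c.py; python3 -c "
from h import *
o=ctrl.get_obs();print(o['ee_pos'],o['orientation'],2*np.arctan2(o['orientation'][1],o['orientation'][0]))"
```

```text
[[-2.0000e-02 -9.6000e-01 -2.6000e-01  6.4156e+02]
 [-1.0000e+00  2.0000e-02  1.0000e-02 -4.7240e+01]
 [ 0.0000e+00  2.6000e-01 -9.6000e-01  3.8296e+02]
 [ 0.0000e+00  0.0000e+00  0.0000e+00  1.0000e+00]]
[306 211  26  32 505] [573.4 -45.9  97.5] ((572.4818115234375, -45.80311584472656), (12.193169593811035, 20.374683380126953), 59.50739669799805) [ 15. 239. 244.]
[264 308  13  30 189] [503.3  -8.4  96.7] ((499.8452453613281, -8.623409271240234), (8.000834465026855, 20.810340881347656), 83.96229553222656) [109. 213. 178.]
[ 427  236   43   41 1294] [ 554.6 -132.6  112. ] ((553.7947998046875, -133.11697387695312), (27.013700485229492, 27.789987564086914), 72.65303802490234) [  1. 215. 215.]
collar enclosing ((536.7682495117188, -24.512327194213867), 54.810890197753906) 7867
red 711 [564.2 -24.  258.9] [236. 409.]
white 144 [551.5 -12.6  64.6] [276. 245.]
[572.40309869 -47.60085677 222.98214796] [ 3.14130053 -0.02308677  0.00409713] -0.014698598942254542
```

View pics/w4.png

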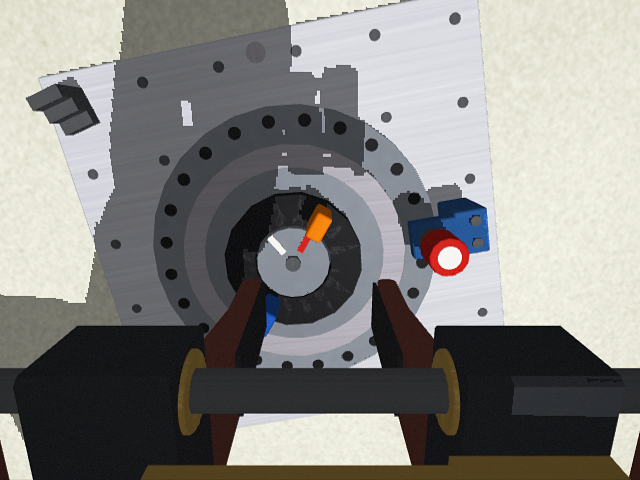

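The orange lug at pixel (318,224) is in line with the red mark at (304,244), so the collar is locked. The knob is at (449,257), which is (553.8,-133). I move over it and descend.

Call:
servo_tool(deltas=[[[-6, 29, 0], [0, 0, 0]], [[-12, 58, 0], [0, 0, 0]], [[-17.3, 85.7, 0], [0, 0, 0]], [[-17.3, 85.7, 25], [0, 0, 0]], [[-17.3, 85.7, 55], [0, 0, 0]]])

```text
t: 9.02
ee_pos: [553.3, -134.7, 167.0]
orientation: [3.14, -0.05, 0.008]
ft_force: [0.4, -0.2, 0.3]
width: 44.2
grasp_force: 0.0
```

Call:
servo_tool(deltas=[[[0, 0, 25], [0, 0, 0]], [[0, 0, 48], [0, 0, 0]], [[0, 0, 68], [0, 0, 0]], [[0, 0, 82], [0, 0, 0]], [[0, 0, 87], [0, 0, 0]]])

```text
t: 9.43
ee_pos: [550.1, -132.3, 76.0]
orientation: [-3.14, 0.045, 0.007]
ft_force: [-0.9, 0.4, 0.8]
width: 44.0
grasp_force: 0.0
```

Call:
servo_tool(deltas=[[[0, 0, 0], [0, 0, 0]], [[0, 0, 0], [0, 0, 0]], [[0, 0, 0], [0, 0, 0]]])

```text
t: 9.68
ee_pos: [552.7, -132.8, 79.6]
orientation: [3.141, -0.042, 0.002]
ft_force: [-0.6, 0.8, -0.4]
width: 44.0
grasp_force: 0.0
```

Call:
servo_tool(deltas=[[[0, 0, 0], [0, 0, 0]], [[0, 0, 0], [0, 0, 0]], [[0, 0, 0], [0, 0, 0]], [[0, 0, 0], [0, 0, 0]], [[0, 0, 0], [0, 0, 0]]], grip=1)

```text
t: 10.1
ee_pos: [552.5, -134.7, 79.6]
orientation: [3.138, -0.04, 0.003]
ft_force: [-1.8, -10.9, 1.3]
width: 27.5
grasp_force: 30.0
```

Call:
servo_tool(deltas=[[[0, 0, 0], [0, 0, 0]], [[0, 0, -1], [0, 0, 0]], [[0, 0, -3], [0, 0, 0]], [[0, 0, -5], [0, 0, 0]], [[0, 0, -5], [0, 0, 0]]])

```text
t: 10.52
ee_pos: [552.5, -134.7, 84.1]
orientation: [3.138, -0.041, 0.003]
ft_force: [0.7, -11.9, -6.3]
width: 27.7
grasp_force: 30.0
```

Gripped, and the spring force appears. I relieve the sideways force of about 12 N and keep lifting.

Call:
servo_tool(deltas=[[[0, 1, 0], [0, 0, 0]], [[0, 2, -2], [0, 0, 0]], [[0, 2, -5], [0, 0, 0]], [[0, 2, -8], [0, 0, 0]], [[0, 2, -10], [0, 0, 0]]])

```text
t: 10.93
ee_pos: [552.4, -134.9, 93.9]
orientation: [3.141, -0.041, 0.002]
ft_force: [5.6, -3.5, -10.8]
width: 27.1
grasp_force: 30.0
```

Call:
servo_tool(deltas=[[[0, 0, -1], [0, 0, 0]], [[0, 0, -2], [0, 0, 0]], [[0, 0, -3], [0, 0, 0]], [[0, 0, -3], [0, 0, 0]]])

```text
t: 11.27
ee_pos: [552.4, -134.9, 96.7]
orientation: [3.141, -0.041, 0.002]
ft_force: [5.1, -3.7, -12.3]
width: 27.4
grasp_force: 30.0
```

Call:
servo_tool(deltas=[[[0, 0, -0.5], [0, 0, 0]], [[0, 0, -1], [0, 0, 0]], [[0, 0, -1.5], [0, 0, 0]], [[0, 0, -2], [0, 0, 0]], [[0, 0, -2], [0, 0, 0]]])

```text
t: 11.68
ee_pos: [552.3, -134.9, 97.7]
orientation: [3.141, -0.041, 0.001]
ft_force: [7.0, -4.2, -19.2]
width: 27.6
grasp_force: 30.0
```

The force jumped to 19 N after 18.1 mm of lift, so the plunger is at its upper stop. I check the knob's height and the rest of the scene.

Call:
servo_tool(deltas=[[[0, 0, 0.4], [0, 0, 0]], [[0, 0, 0.4], [0, 0, 0]], [[0, 0, 0.4], [0, 0, 0]]])

```text
t: 11.93
ee_pos: [552.3, -134.9, 97.7]
orientation: [3.141, -0.041, 0.001]
ft_force: [6.1, -4.2, -16.5]
width: 27.4
grasp_force: 30.0
```

```bash
cat > e.py <<'E'
from h import *
ims=[get_image(n) for n in ("scene","side","wrist")]
o=ctrl.get_obs(); print(o["t"],o["ee_pos"],o["ft_force"],o["width"],o["grasp_force"])
f=[cv2.resize(ims[0]["frame"][100:330,180:400],(400,418)),cv2.resize(ims[1]["frame"][180:410,215:435],(400,418))]
cv2.imwrite("pics/e.png",np.hstack(f))
for im in ims:
    H,S,V=cv2.split(cv2.cvtColor(im["frame"],cv2.COLOR_BGR2HSV)); d=im["depth"]; ok=d>0
    X=np.zeros(d.shape+(3,)); X[ok]=pts(im,ok)
    m=ok&((H<8)|(H>172))&(S>130)&(np.hypot(X[...,0]-554,X[...,1]+135)<22)&(X[...,2]>80)
    if m.sum(): print("red z",m.sum(),np.percentile(X[m][:,2],[2,50,98]).round(1))
    m=ok&(H>8)&(H<20)&(S>180)&(np.hypot(X[...,0]-537,X[...,1]+24)<60)&(X[...,2]>90)
    if m.sum()>5: q=X[m].mean(0); print("orange",q.round(1),np.arctan2(q[1]+24.7,q[0]-536.5).round(3))
E
python3 e.py
```

```text
12.0833 [ 552.31053663 -134.88785184   97.74179645] [  6.18057239  -4.30022548 -16.19367456] 27.510925614375232 29.997282922267914
red z 41 [109.1 122.9 153.7]
orange [575.6 -41.4  96.5] -0.403
red z 85 [100.7 128.5 256.1]
red z 7909 [104.6 129.9 179.2]
orange [573.8 -47.7  96.8] -0.553
```

View pics/e.png

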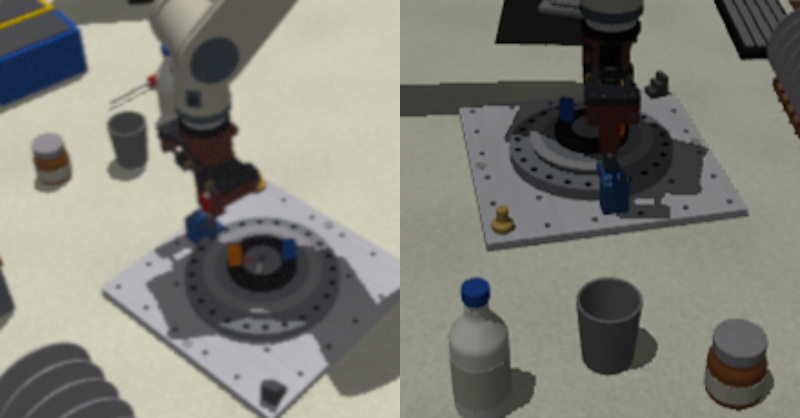

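The knob top is at 130 mm, which is 18 mm above home. The orange lug at pixel (235,254) is in line with the red mark, and the bystanders are standing. I hand it in.

```bash
python3 -c "
from workcell import close_job
print(close_job())"
```

```text
the job is handed in; nothing more can be done
None
```

The job is handed in after about 12 s of robot time: the collar is turned to its stop with the orange lug at the red mark, and the gripper still holds the red knob at its upper stop, 18 mm up. The loose things in view were still standing.

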